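# Find the unbolted socket-box lid and push it open

## Task

The aluminium socket box on the lab bench has four identical grey tip-up lids; three are bolted from inside and one has been left unbolted, and you cannot see which. With the fingertips press on the black ribbed strip of one lid after another until you find the lid that rocks; press that one well down so that it tips up steeply, then push its raised edge over until the lid stands open on its own, upright or leaning back, so that its sockets can be used. Leave the other lids shut, pick nothing up, and do not disturb the things on and around the box.

Things in the scene. Friction and masses are not known exactly. Their poses are not given: they have to be found in the camera images.
- socket_box: Aluminium socket box fixed to the bench, 132 (own x, away from the robot) x 528 (own y) x 75 tall; yaw within 0.2 rad. Origin: centre of its underside. Four identical grey lids lie flush in its top in a row along own y, 96 apart: lid_1 at y = -144, then -48, 48, lid_4 at 144. 58 of flat top is left at each end.
- lid_1 (a joint): Hinge angle (rad) of lid 1: 0 shut and flush; grows as the edge nearest the robot rises; 1.57 upright; end stop 1.75, leaning away from the robot. Stiff hinge: the lid stays where it is left. Unbolted, it yields to 3 to 6 N on its strip; bolted, it gives under 1 mm (0.05 rad) and is then rigid. Below about 0.9 rad its edge jams on a finger pushed at it from the front.
- lid_1_strip (a point): Centre of the top of lid 1's black ribbed press strip: 28 (box x) x 70 (box y), 77 above the bench when shut, 26 behind the hinge line, on the side away from the robot; moves with the lid. Pressed down it raises the near edge: a finger sunk 15 gives about 0.7 rad, 28 about 1.1. The lid ends 18 beyond this point, the box's rim begins 20 beyond; room to sink 40.
- lid_1_hinge (a point): Middle of lid 1's hinge line, 72.5 above the bench, fixed on the box; axes as the box. The lid is a grey plate 104 (box x) x 84 (box y) x 5 thick, reaching 60 from this line towards the robot and 44 away from it.
- lid_2 (a joint): Hinge angle (rad) of lid 2: 0 shut and flush; grows as the edge nearest the robot rises; 1.57 upright; end stop 1.75, leaning away from the robot. Stiff hinge: the lid stays where it is left. Unbolted, it yields to 3 to 6 N on its strip; bolted, it gives under 1 mm (0.05 rad) and is then rigid. Below about 0.9 rad its edge jams on a finger pushed at it from the front.
- lid_2_strip (a point): Centre of the top of lid 2's black ribbed press strip: 28 (box x) x 70 (box y), 77 above the bench when shut, 26 behind the hinge line, on the side away from the robot; moves with the lid. Pressed down it raises the near edge: a finger sunk 15 gives about 0.7 rad, 28 about 1.1. The lid ends 18 beyond this point, the box's rim begins 20 beyond; room to sink 40.
- lid_2_hinge (a point): Middle of lid 2's hinge line, 72.5 above the bench, fixed on the box; axes as the box. The lid is a grey plate 104 (box x) x 84 (box y) x 5 thick, reaching 60 from this line towards the robot and 44 away from it.
- lid_3 (a joint): Hinge angle (rad) of lid 3: 0 shut and flush; grows as the edge nearest the robot rises; 1.57 upright; end stop 1.75, leaning away from the robot. Stiff hinge: the lid stays where it is left. Unbolted, it yields to 3 to 6 N on its strip; bolted, it gives under 1 mm (0.05 rad) and is then rigid. Below about 0.9 rad its edge jams on a finger pushed at it from the front.
- lid_3_strip (a point): Centre of the top of lid 3's black ribbed press strip: 28 (box x) x 70 (box y), 77 above the bench when shut, 26 behind the hinge line, on the side away from the robot; moves with the lid. Pressed down it raises the near edge: a finger sunk 15 gives about 0.7 rad, 28 about 1.1. The lid ends 18 beyond this point, the box's rim begins 20 beyond; room to sink 40.
- lid_3_hinge (a point): Middle of lid 3's hinge line, 72.5 above the bench, fixed on the box; axes as the box. The lid is a grey plate 104 (box x) x 84 (box y) x 5 thick, reaching 60 from this line towards the robot and 44 away from it.
- lid_4 (a joint): Hinge angle (rad) of lid 4: 0 shut and flush; grows as the edge nearest the robot rises; 1.57 upright; end stop 1.75, leaning away from the robot. Stiff hinge: the lid stays where it is left. Unbolted, it yields to 3 to 6 N on its strip; bolted, it gives under 1 mm (0.05 rad) and is then rigid. Below about 0.9 rad its edge jams on a finger pushed at it from the front.
- lid_4_strip (a point): Centre of the top of lid 4's black ribbed press strip: 28 (box x) x 70 (box y), 77 above the bench when shut, 26 behind the hinge line, on the side away from the robot; moves with the lid. Pressed down it raises the near edge: a finger sunk 15 gives about 0.7 rad, 28 about 1.1. The lid ends 18 beyond this point, the box's rim begins 20 beyond; room to sink 40.
- lid_4_hinge (a point): Middle of lid 4's hinge line, 72.5 above the bench, fixed on the box; axes as the box. The lid is a grey plate 104 (box x) x 84 (box y) x 5 thick, reaching 60 from this line towards the robot and 44 away from it.
- timer: White kitchen-type lab timer 50 x 50 x 18, lying on the flat top of the box's right-hand (-y) end. Bystander, not to be disturbed. Origin: centre of its underside.
- stain_bottle: Small amber glass bottle with black cap, 38 diameter, 62 tall, standing on the flat top of the box's left-hand (+y) end. Bystander, not to be disturbed. Origin: centre of its underside.
- tip_box: Pipette-tip box, blue with clear lid, 82 x 118 x 67 tall, standing on the bench between robot and box, to the left. Bystander, not to be disturbed. Origin: centre of its underside.
- dishes: Stack of three petri dishes, 90 diameter, 48 tall, on the bench between robot and box, to the right. Bystander, not to be disturbed. Origin: centre of its underside.
- tube_rack: Green tube rack 66 x 120 with five capped tubes, 89 tall, on the bench just behind the box. Bystander, not to be disturbed. Origin: centre of its underside.
- wash_bottle: White wash bottle with red cap and bent spout, 68 diameter, 190 tall with spout, on the bench to the right of the box. Bystander, not to be disturbed. Origin: centre of its underside.
- pipette: White micropipette lying flat on the bench to the left of the box, 270 long, 26 wide, 24 high, along its own x. Bystander, not to be disturbed. Origin: underside, 20 from the middle of its white grip towards the tip.

How it is judged (in metres and radians):
On the way, in this order (a step that is already met when the one before it is completed fails the run):
1. the unbolted lid is found: pressed, it has tipped up (hinge angle over 0.5 rad) (value of joint any of lid_1, lid_2, lid_3, lid_4 above 0.5 rad), for 0.1 s.
2. that lid is pushed open past 1.4 rad (value of joint any of lid_1, lid_2, lid_3, lid_4 above 1.4 rad), for 0.2 s.
At the end, for the whole second after the job is handed in: One lid stands open at more than 1.4 rad (80 degrees) and at rest; the other three are shut (each under 0.1 rad) (((value of joint lid_1 above 1.4 rad and value of joint each of lid_2, lid_3, lid_4 below 0.1 rad) or (value of joint lid_2 above 1.4 rad and value of joint each of lid_1, lid_3, lid_4 below 0.1 rad) or (value of joint lid_3 above 1.4 rad and value of joint each of lid_1, lid_2, lid_4 below 0.1 rad) or (value of joint lid_4 above 1.4 rad and value of joint each of lid_1, lid_2, lid_3 below 0.1 rad)) and velocity of joint lid_1 between -0.05 and 0.05 rad/s and velocity of joint lid_2 between -0.05 and 0.05 rad/s and velocity of joint lid_3 between -0.05 and 0.05 rad/s and velocity of joint lid_4 between -0.05 and 0.05 rad/s); the robot touches nothing.
It fails at once if the timer or the amber bottle on the box is shifted by more than 25 mm, picked up or tipped over (distance of any of timer, stain_bottle from where it was at the start of the episode above 0.025 m or angle between any of timer, stain_bottle's own z axis and vertical above 0.3 rad).
It fails at once if one of the things on the bench around the box is shifted by more than 25 mm, picked up or tipped over (distance of any of tip_box, dishes, tube_rack, wash_bottle, pipette from where it was at the start of the episode above 0.025 m or angle between any of tip_box, dishes, tube_rack, wash_bottle, pipette's own z axis and vertical above 0.3 rad).
It also fails if it takes over 51 s, if anything falls off the work surface, if the arm or the gripper's body presses on something with over 40 N, if the wrist force passes 120 N, or if a joint passes its speed limit or range.

## Robot

A 6-joint arm with a two-finger parallel gripper is mounted at the origin on the work surface. World frame = base frame: x ahead of the robot, y to its left, z up, the work surface at z = 0. Lengths are in mm, angles in degrees, forces in N, time in s.
With the tool pointing down it reaches from about 350 to 850 mm from the base axis. Payload 8.1 kg.
Tool frame: the origin (TCP) lies at the very end of the fingers, on their centre line; the grasp point (between the pads) lies r.tcp_to_grasp behind it (r.tcp_to_grasp is the distance from the TCP to the grasp point, in mm); z points along the fingers, y is the line along which they close (so a half turn about z gives the same grasp; the last joint's range is limited). The gripper opens to 85 mm and grips with 20 to 120 N. Pads are 22 mm wide; open, the fingers measure 114 mm over their backs; the gripper's body (76 mm by 85 mm) begins 54 mm behind the grasp point. The pads swing forward as they close: fully open they stand 13 mm farther back than shut.
Start: joints at [-72.846, 7.471, 85.268, -0, 87.261, -4.893], TCP at [225.244, -556.121, 231.292] pointing down, gripper open.
Joint ranges: [-169.43, 169.43], [-51.17, 129.36], [1.28, 143.12], [-76.62, 256.62], [0, 156.53], [-152.29, 152.29]. Speed limits (degrees/s): [136.94, 136.94, 159.86, 180, 180, 180].

## Interface

Orientations are given as [roll, pitch, yaw] about the fixed x, y, z axes, in that order (R = Rz(yaw) Ry(pitch) Rx(roll)).
In Python, from bench import r gives the robot as it stands.
- The arm moves only by the shell command python3 -m handwheel 'ROWS' [OPENING] [FORCE]. ROWS is JSON, a list of rows, each a list of 4 numbers: the shift along the tool's x, y, z in m, then the turn about the tool's z in degrees. A call has 1 to 10 rows; each row shifts and turns the commanded pose from where the row before left it, along the tool's axes as they then stand; what a row does not reach is not made up. A row lasts 1/10 s, in which the tool goes at most 50 mm and 8.59 degrees, less where a joint would pass 70% of its speed; a pose out of reach is approached as far as the arm can. A call is refused whole if a number of a shift passes 0.05 or a number of a turn 8.59, either way. A call with a gripper value outside its range is refused whole. OPENING is the finger opening in m, from 0 to 0.0854, set as the call begins (- or left out, the last holds). The fingers move at their own pace and stop on an object; FORCE is the grip in N (left out, the last holds). Time passes only in rows, so rows that do not move let the fingers close. It gives the time, the measured TCP pose, the force, the opening and the grip force at its end, in the units of the state.
- r.sense(): the state, without advancing time (a new reading comes with each control period).
- r.snapshot(name): name is "scene" or "top" or "wrist"; returns the picture (480x640x3 uint8, red, green, blue); there is no depth.
- r.camera_params(name): a dict with "fx", "fy", "cx", "cy" (pixels), "D" ([k1, k2, p1, p2, k3] as OpenCV has them; the pictures are not rectified), "R" (3x3) and "t" (3): a world point X has camera coordinates R X + t; the wrist camera has in their place "mount" (4x4, takes a point from camera to tool coordinates, whose origin is the TCP and whose axes are the flange's). Camera axes: x right, y down, z forward; pixel columns grow to the right and rows downward; lengths in mm; the calibration is good to about 2 mm. A picture is of the moment at which its call begins: read the wrist's pose just before it. camera_params takes no time and is no camera call.
- r.hand_in(): hands the job in; it is judged then, once.
The state is a dict: "time": time; "joint_pos": joint angles; "qd": joint speeds; "joint_efforts": joint torques, N m; "tool_pos": TCP position; "tcp_rot": TCP orientation; "ft_force": force on the tool from outside, world axes, zero at the start; "wrist_torque": the same for the moment, N m; "finger_gap": finger opening in mm; "grip_force": force on a finger pad.
Only numpy, scipy, OpenCV 4.12 (cv2) and the standard library are available. Lean on these libraries where they do the work, as an engineer would, in place of code of your own. Each camera call takes 0.05 s, during which the arm holds its last target. There are 200 camera calls.

## Working session

There is one attempt and no reset: what is moved stays moved. The work goes in short steps, Python scripts to look and compute and a shell command to move; the robot and the scene stay as the last step left them, time stands still between calls to the robot, and variables do not carry over. Pictures are saved under pics/ and viewed, at most 10 in all, crops included, and the job is handed in when it is done.

```bash
mkdir -p pics
python3 - <<'E'
from bench import r
import cv2,json
for n in("top","scene"):
    cv2.imwrite(f"pics/{n}0.png",r.snapshot(n)[:,:,::-1]); print({k:(v.tolist() if hasattr(v,'tolist') else v) for k,v in r.camera_params(n).items()})
s=r.sense();print(s['tool_pos'],s['tcp_rot'],s['time'],s['ft_force'])
E
```

```text
{'fx': 517.7638918916844, 'fy': 517.7638918916844, 'cx': 321.3860490895044, 'cy': 240.00451460582204, 'D': [-0.15386388998274564, 0.0, 0.0, 0.0, 0.0], 'R': [[0.006787333181092552, -0.9999768024493396, 0.0005715518201209077], [-0.9970434467164557, -0.006811169160621464, -0.07653739827323355], [0.07653951572919057, -5.037717381598983e-05, -0.9970665474250358]], 't': [-0.9456793668521137, 518.5896546877879, 1289.9839983334766]}
{'fx': 511.34355378501607, 'fy': 511.34355378501607, 'cx': 317.26637357550374, 'cy': 241.9298394433587, 'D': [-0.0905294757761421, 0.0, 0.0, 0.0, 0.0], 'R': [[0.756210305325384, 0.65430189845262, -0.005916062963389711], [0.36785787012152316, -0.43259479981402865, -0.8231295928124058], [-0.5411345133230239, 0.620282810381811, -0.56782274843079]], 't': [-388.9727803230495, -121.50632931546825, 1540.5813634896144]}
[ 225.10557726 -555.63645147  230.35168091] [-1.79903892e+02 -9.34849903e-03  2.20451888e+01] 0.1 [ 0.8046823  -0.05818155 -0.03509518]
```

View pics/top0.png

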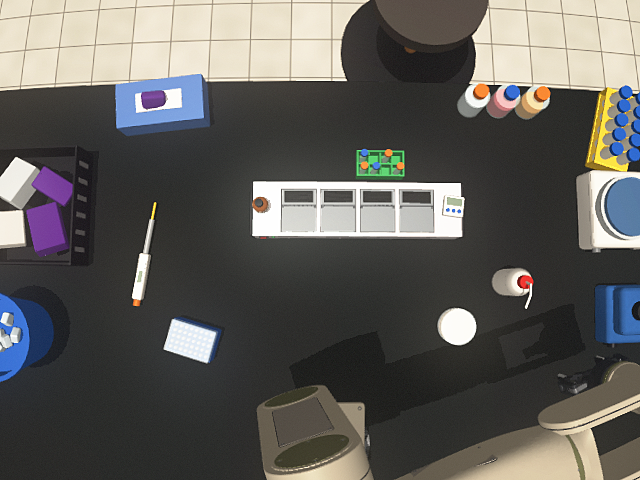

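View pics/scene0.png

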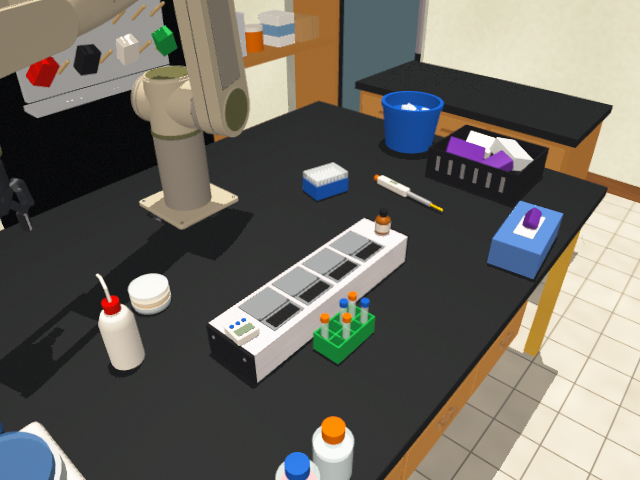

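The top view shows the box spanning roughly cols 252–462 and rows 182–237. Its four lids are centred near cols 299, 338, 378 and 416, with dark strips at about row 197. The timer is at (454,206), the bottle at (261,204) and the rack behind at (380,163). The scene view agrees.

```bash
cat > h.py <<'E'
from bench import r
import cv2, numpy as np
def ray(n,uv,z):
    p=r.camera_params(n);K=np.array([[p['fx'],0,p['cx']],[0,p['fy'],p['cy']],[0,0,1]])
    q=cv2.undistortPoints(np.array(uv,float).reshape(-1,1,2),K,np.array(p['D'])).reshape(-1,2)
    R=np.array(p['R']);C=-R.T@np.array(p['t']);d=np.c_[q,np.ones(len(q))]@R
    return C+d*((z-C[2])/d[:,2])[:,None]
E
python3 - <<'E'
from h import *
np.set_printoptions(precision=1,suppress=True)
im=cv2.imread('pics/top0.png');g=cv2.cvtColor(im,cv2.COLOR_BGR2GRAY)
print(g[180:242:2,338]); print(g[215,250:470:2]); print(g[197,275:445:2])
roi=np.zeros_like(g);roi[184:236,272:442]=255
w=np.zeros_like(g);w[170:245,240:475]=255
for nm,lo,hi,m,z in(("dark",0,70,roi,77),("grey",120,215,roi,75),("white",100,255,w,75)):
    k=cv2.inRange(g,lo,hi)&m
    n,l,st,c=cv2.connectedComponentsWithStats(k)
    for i in range(1,n):
        if st[i,4]<150: continue
        P=np.argwhere(l==i)[:,::-1].astype(np.float32);rc=cv2.minAreaRect(P)
        print(nm,st[i],ray('top',c[i],z)[0],ray('top',[rc[0]],z)[0],'\n',ray('top',cv2.boxPoints(rc),z)[:,:2].ravel())
big=cv2.resize(im[170:250,240:480],None,fx=3.3,fy=3.3,interpolation=cv2.INTER_CUBIC);cv2.imwrite('pics/c.png',big)
E
```

```text
[ 51 251 254 254 252 196  71  79  76  79  78 158 190 164 209 207 206 207
 206 207 208 209 208 209 210 219 255 255 138  89  67]
[ 93  85 255 254 255 255 255 255 254 254 254 254 254 254 255 255 224 214
 215 213 213 212 215 213 212 215 212 211 211 212 212 210 212 210 255 220
 208 210 210 209 207 210 208 208 208 207 206 207 206 204 203 206 198 241
 255 146 203 203 202 205 202 203 201 201 201 199 201 199 199 196 195 198
 176 255 253 200 195 195 194 195 195 195 195 194 191 195 192 192 191 191
 191 194 224 253 252 254 216 186 184 211 238 248 253 255 255 255 239  41
  60  61]
[254 254 255  91 221  68  82  85  81  82  79  83  82  87  87  86  81  85
  73 183 221 255 255 222 214  79  81  75  76  73  76  75  69  68  69  69
  67  66  61 219 147 255 255 211  76  71  73  75  75  74  76  74  74  74
  75  75  76  69 110 217 238 255 162 183  61  72  71  71  67  69  71  70
  69  67  70  68  72  60 208 105 255 252 252 253 225]
dark [403 192  27  11 215] [ 622.5 -230.8   77. ] [ 621.5 -228.5   77. ] 
 [ 633.5 -196.5  634.3 -261.   609.5 -260.6  608.7 -196.3]
grey [282 189  35  41 791] [584.5  53.4  75. ] [589.7  57.6  75. ] 
 [638.9  99.8 639.3  16.6 541.1  15.8 540.5  98.4]
grey [ 320  189   36   43 1065] [579.6 -38.5  75. ] [587.9 -36.2  75. ] 
 [639.4   6.8 640.1 -78.8 536.8 -78.9 536.2   6.1]
grey [ 360  189   36   44 1137] [ 577.4 -132.6   75. ] [ 587.5 -133.8   75. ] 
 [ 534.5  -91.   640.2  -91.1  641.1 -177.1  535.1 -176.4]
grey [ 399  189   36   44 1157] [ 578.5 -228.1   75. ] [ 588.4 -229.8   75. ] 
 [ 641.2 -187.   642.3 -274.   535.9 -272.5  535.2 -186.2]
white [356 170  49   7 277] [ 681.5 -140.2   75. ] [ 680.6 -140.4   75. ] 
 [ 687.5  -81.3  688.9 -199.9  673.8 -199.8  672.5  -81.3]
white [  252   181   213    58 10522] [585.8 -84.8  75. ] [589.5 -86.1  75. ] 
 [ 658.5  174.   663.5 -350.1  521.7 -347.3  518.1  171.3]
```

View pics/c.png

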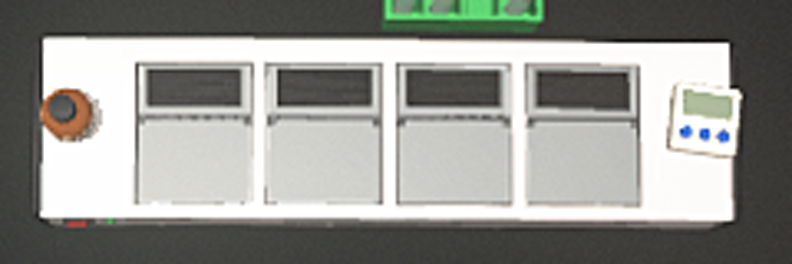

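The top view gives lid centres at x≈588 and y≈58.5, −37.5, −133.5 and −229.5, with box yaw ≈ 0. That puts the strips at x≈622. I'll start with lid_1: square the tool up, shut the fingers and move over.

```bash
python3 -m handwheel '[[0,0,-0.01,7.35],[0,0,-0.01,7.35],[0,0,-0.01,7.35],[0,0,0,0]]' 0 20; python3 -c "
from bench import r;print(r.tcp_to_grasp,r.sense()['tcp_rot'])"
```

```text
time: 0.5
tool_pos: [225.4, -556.7, 262.5]
tcp_rot: [179.9, -0.0, -0.1]
ft_force: [0.5, 0.7, -0.3]
finger_gap: 28.4
grip_force: 0.0
18.700000000000003 [ 1.79896802e+02 -3.24613553e-02 -1.20952186e-01]
```

```bash
python3 -m handwheel '[[0.03,-0.025,0,0],[0.03,-0.025,0,0],[0.03,-0.025,0,0],[0.03,-0.025,0,0],[0.03,-0.025,0,0],[0.03,-0.025,0,0],[0.03,-0.025,0,0],[0.03,-0.025,0,0],[0.03,-0.025,0,0],[0,0,0,0]]'
```

```text
time: 1.5
tool_pos: [498.0, -327.4, 260.1]
tcp_rot: [-179.9, -0.0, 0.5]
ft_force: [-0.2, 0.8, 0.1]
finger_gap: -0.3
grip_force: 0.0
```

```bash
python3 -m handwheel '[[0.031,-0.0245,0,0],[0.031,-0.0245,0,0],[0.031,-0.0245,0,0],[0.031,-0.0245,0,0],[0,0,0.04,0],[0,0,0.04,0],[0,0,0.04,0],[0,0,0.03,0],[0,0,0.015,0],[0,0,0,0]]'
```

```text
time: 2.5
tool_pos: [616.9, -232.7, 92.8]
tcp_rot: [-179.9, 0.3, 0.1]
ft_force: [-0.9, 0.3, -0.1]
finger_gap: -0.1
grip_force: 0.0
```

```bash
python3 -m handwheel '[[0.002,0,0.006,0],[0,0,0.006,0],[0,0,0.003,0],[0,0,0.002,0],[0,0,0.001,0],[0,0,0,0]]'; python3 -m handwheel '[[0,0,0.001,0],[0,0,0.001,0],[0,0,0,0]]'
```

```text
time: 3.1
tool_pos: [621.3, -233.1, 78.5]
tcp_rot: [180.0, -0.0, 0.0]
ft_force: [0.5, 0.9, 0.6]
finger_gap: 0.4
grip_force: 0.0
time: 3.4
tool_pos: [621.5, -233.2, 76.7]
tcp_rot: [180.0, -0.0, 0.0]
ft_force: [0.9, 1.0, 1.3]
finger_gap: -0.0
grip_force: 1.0
```

```bash
python3 -m handwheel '[[0,0,0.001,0],[0,0,0.001,0],[0,0,0,0]]'
```

```text
time: 3.7
tool_pos: [621.6, -233.3, 76.5]
tcp_rot: [180.0, -0.0, 0.0]
ft_force: [-5.6, 2.8, 14.9]
finger_gap: 0.1
grip_force: 7.2
```

```bash
python3 -m handwheel '[[0,0,0.001,0],[0,0,0.001,0],[0,0,0,0]]'
```

```text
time: 4.0
tool_pos: [621.8, -233.3, 76.4]
tcp_rot: [180.0, -0.1, 0.0]
ft_force: [-13.2, 5.5, 26.8]
finger_gap: 0.2
grip_force: 13.2
```

Lid 1 is rigid at 27 N, so it's bolted. On to lid 2.

```bash
python3 -m handwheel '[[0,0,-0.015,0],[0,0,-0.015,0],[0,-0.033,0,0],[0,-0.033,0,0],[0,-0.032,0,0],[0,0,0.01,0],[0,0,0.01,0],[0,0,0.003,0],[0,0,0.002,0],[0,0,0,0]]'; python3 -m handwheel '[[0,0,0.001,0],[0,0,0.001,0],[0,0,0.001,0],[0,0,0,0]]'
```

```text
time: 5.0
tool_pos: [621.0, -136.1, 76.9]
tcp_rot: [-180.0, 0.0, -0.1]
ft_force: [-0.6, 0.5, 0.7]
finger_gap: 0.2
grip_force: 0.0
time: 5.4
tool_pos: [621.8, -135.8, 74.9]
tcp_rot: [179.9, -0.1, -0.0]
ft_force: [1.2, -1.4, 2.9]
finger_gap: -0.2
grip_force: 1.4
```

```bash
python3 -m handwheel '[[0,0,0.001,0],[0,0,0.001,0],[0,0,0.001,0],[0,0,0,0]]'
```

```text
time: 5.8
tool_pos: [621.6, -135.2, 71.4]
tcp_rot: [180.0, -0.1, -0.0]
ft_force: [2.0, -3.0, 2.5]
finger_gap: -0.2
grip_force: 1.9
```

Lid 2 yields, so I'll press it well down.

```bash
python3 -m handwheel '[[0,0,0.004,0],[0,0,0.004,0],[0,0,0.004,0],[0,0,0.003,0],[0,0,0.003,0],[0,0,0.003,0],[0,0,0.003,0],[0,0,0,0]]'
```

```text
time: 6.6
tool_pos: [620.7, -135.0, 46.4]
tcp_rot: [-180.0, 0.1, -0.0]
ft_force: [1.5, -0.3, -0.5]
finger_gap: 0.3
grip_force: 0.6
```

```bash
python3 -m handwheel '[[0,0,0.002,0],[0,0,0.002,0],[0,0,0,0]]'
python3 - <<'E'
from h import *
a=r.snapshot('scene')[:,:,::-1]; b=r.snapshot('wrist')[:,:,::-1]
cv2.imwrite('pics/s1.png',np.hstack([cv2.resize(a[150:390,180:440],(400,369)),cv2.resize(b,(400,369))]))
E
```

```text
time: 6.9
tool_pos: [621.1, -135.1, 42.9]
tcp_rot: [-180.0, 0.0, -0.0]
ft_force: [1.7, 0.1, 0.4]
finger_gap: 0.1
grip_force: 0.6
```

View pics/s1.png

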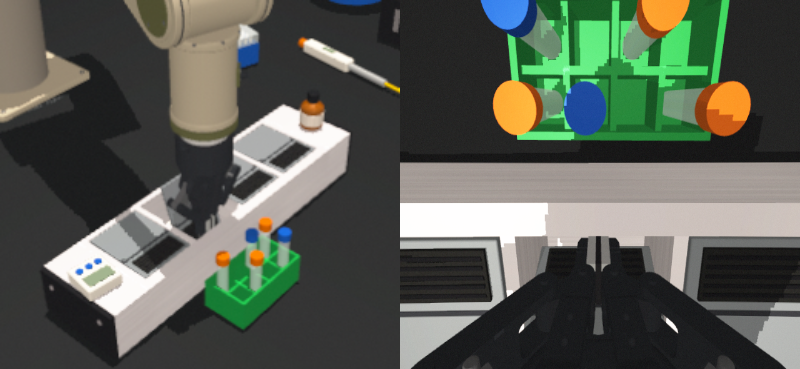

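The lid is tipped steeply and the fingers are sunk about 34 mm. The tube rack behind is clear. Next I lift out, go round to the front, and push the raised edge.

```bash
python3 -m handwheel '[[0,0,-0.02,0],[0,0,-0.04,0],[0,0,-0.04,0],[0,0,-0.04,0],[-0.03,0,0,0],[-0.03,0,0,0],[-0.035,0,0,0],[0,0,0.03,0],[0,0,0,0]]'
python3 - <<'E'
from h import *
b=r.snapshot('top')[:,:,::-1];a=r.snapshot('scene')[:,:,::-1]
cv2.imwrite('pics/s2.png',np.hstack([cv2.resize(a[150:390,180:440],(400,369)),cv2.resize(b[150:300,260:420],(390,369))]))
E
```

```text
time: 7.9
tool_pos: [523.2, -134.3, 149.9]
tcp_rot: [-179.9, 0.3, -0.0]
ft_force: [-0.8, 1.1, -1.1]
finger_gap: -0.2
grip_force: 0.0
```

View pics/s2.png

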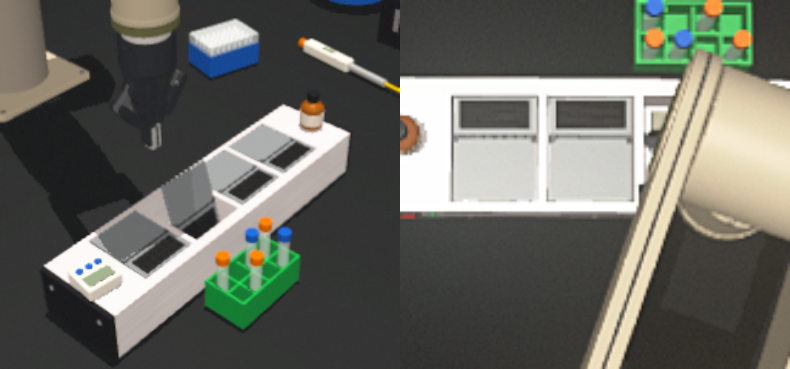

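The lid stands steeply raised and the fingers are in front of it. I'll go down to z≈102 and push forward.

```bash
python3 -m handwheel '[[0,0,0.024,0],[0,0,0.024,0],[0.015,0,0,0],[0.01,0,0,0],[0.005,0,0,0],[0.005,0,0,0],[0.005,0,0,0],[0.005,0,0,0],[0,0,0,0]]'; python3 -m handwheel '[[0.004,0,0,0],[0.004,0,0,0],[0.004,0,0,0],[0,0,0,0]]'
```

```text
time: 8.9
tool_pos: [571.8, -135.2, 105.6]
tcp_rot: [180.0, -0.0, 0.0]
ft_force: [0.1, -0.8, -0.6]
finger_gap: -0.3
grip_force: 0.0
time: 9.3
tool_pos: [583.7, -135.1, 105.3]
tcp_rot: [180.0, -0.0, 0.0]
ft_force: [0.2, -0.3, 0.6]
finger_gap: -0.4
grip_force: 0.0
```

```bash
python3 -m handwheel '[[0.003,0,0,0],[0.003,0,0,0],[0,0,0,0]]'; python3 -m handwheel '[[0.003,0,0,0],[0.002,0,0,0],[0,0,0,0]]';python3 - <<'E'
from h import *
a=r.snapshot('scene')[:,:,::-1];b=r.snapshot('wrist')[:,:,::-1]
cv2.imwrite('pics/s3.png',np.hstack([cv2.resize(a[190:340,240:400],(400,375)),cv2.resize(b,(400,375))]))
E
```

```text
time: 9.6
tool_pos: [589.5, -135.1, 105.1]
tcp_rot: [-180.0, -0.0, -0.0]
ft_force: [-0.4, 0.3, 0.1]
finger_gap: -0.1
grip_force: 0.0
time: 9.9
tool_pos: [590.5, -135.1, 104.8]
tcp_rot: [-180.0, 0.5, -0.0]
ft_force: [-20.7, 0.5, 12.5]
finger_gap: -0.2
grip_force: 11.7
```

View pics/s3.png

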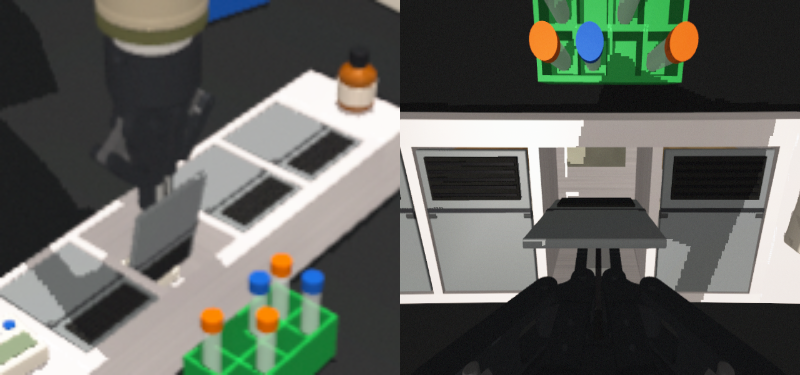

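The lid appears to be at its end stop, since the finger can't be past x≈590 unless the edge is near vertical or beyond. I'll back off and measure it.

```bash
python3 -m handwheel '[[-0.01,0,0,0],[-0.03,0,0,0],[-0.04,0,0,0],[-0.04,0,-0.03,0],[-0.04,0,-0.03,0],[-0.04,0.03,-0.03,0],[-0.04,0.03,-0.03,0],[0,0,0,0],[0,0,0,0]]'
python3 - <<'E'
from h import *
a=r.snapshot('scene')[:,:,::-1]
t=r.snapshot('top')[:,:,::-1]
cv2.imwrite('pics/s4.png',np.hstack([cv2.resize(a[190:340,240:400],(400,375)),cv2.resize(t[165:255,310:406],(400,375))]))
p=r.camera_params('scene');K=np.array([[p['fx'],0,p['cx']],[0,p['fy'],p['cy']],[0,0,1]])
for th in(1.2,1.4,1.57,1.75):
    P=np.array([[596-60*np.cos(th),-133.5+s*42,72.5+60*np.sin(th)] for s in(-1,1)])
    for n,o,s in(('scene',(240,190),2.5),('top',(310,165),4.17)):
        p=r.camera_params(n);K=np.array([[p['fx'],0,p['cx']],[0,p['fy'],p['cy']],[0,0,1]])
        q=cv2.projectPoints(P,cv2.Rodrigues(np.array(p['R']))[0],np.array(p['t'],float),K,np.array(p['D']))[0].reshape(-1,2)
        print(th,n,((q-o)*s+([400,0] if n=='top' else [0,0])).round().tolist())
E
```

```text
time: 10.9
tool_pos: [366.0, -187.5, 217.9]
tcp_rot: [179.9, -0.2, -0.1]
ft_force: [0.4, 0.1, -1.5]
finger_gap: -0.2
grip_force: 0.0
1.2 scene [[107.0, 203.0], [175.0, 157.0]]
1.2 top [[766.0, 201.0], [616.0, 200.0]]
1.4 scene [[118.0, 205.0], [185.0, 159.0]]
1.4 top [[767.0, 180.0], [617.0, 179.0]]
1.57 scene [[127.0, 210.0], [194.0, 163.0]]
1.57 top [[767.0, 162.0], [617.0, 160.0]]
1.75 scene [[136.0, 216.0], [204.0, 169.0]]
1.75 top [[766.0, 143.0], [617.0, 142.0]]
```

View pics/s4.png

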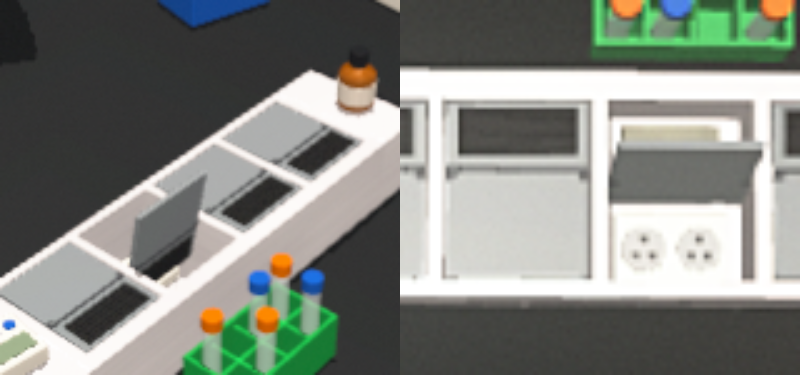

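The lid's top edge lies at row ≈147 in the top view (right panel), and in the scene panel its corners are near (135,216) and (205,175). Both match an angle of about 1.7 rad, so the lid is leaning back at its stop. The sockets are exposed, the other lids are shut and the arm is clear.

```bash
python3 -c "
from bench import r;print(r.hand_in())"
```

```text
the job is handed in; nothing more can be done
None
```

I handed the job in with lid 2, the unbolted one, standing open at about 1.7 rad against its stop; the other lids are shut (lid 1 tested bolted, 3 and 4 not pressed) and the arm is clear, though the hand-in returned no verdict.

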